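# Tidy the laundry counter: pegs, hose adaptors and dosing cap to their trays

### The job

Sort the small things lying loose on the laundry counter: lay the two wooden clothes pegs flat in the two-bay plywood tray, one peg in each bay, stand both brass hose adaptors upright, nut down, inside the round steel dish, and stand the white dosing cap upright, open end up, inside the square grey caddy. Leave the bottle and the scrubbing brush where they are.

Things in the scene. Friction and masses are not known exactly. Their poses are not given: they have to be found in the camera images.
- peg_a: Wooden clothes peg lying on its side on the counter: bar 76 mm long (x), 18 mm wide across both legs (y), 12 mm high, 20 g, small steel spring at the middle; turned up to 0.6 rad. Origin: centre of its underside, z up. Grip across the 18 mm width at the middle. The two pegs are alike.
- peg_b: Wooden clothes peg lying on its side on the counter: bar 76 mm long (x), 18 mm wide across both legs (y), 12 mm high, 20 g, small steel spring at the middle; turned up to 0.6 rad. Origin: centre of its underside, z up. Grip across the 18 mm width at the middle. The two pegs are alike.
- adaptor_a: Brass tap-to-hose adaptor standing on its hexagon nut: nut 30 mm across flats (34.6 mm across corners), 16 mm high; above it a round barbed tail 19 mm thick (21 mm over the barbs) up to 42 mm total height; 90 g. Origin: centre of the nut's underside, z up the tail. The two adaptors are alike. It can be gripped by the tail, 18 to 42 mm up, from any direction.
- adaptor_b: Brass tap-to-hose adaptor standing on its hexagon nut: nut 30 mm across flats (34.6 mm across corners), 16 mm high; above it a round barbed tail 19 mm thick (21 mm over the barbs) up to 42 mm total height; 90 g. Origin: centre of the nut's underside, z up the tail. The two adaptors are alike. It can be gripped by the tail, 18 to 42 mm up, from any direction.
- cap: White plastic dosing cap, an open cup standing upright on its closed end: 43 mm outside diameter at the foot, 48 mm at the rim, 46 mm high, wall 3 mm, 30 g. Origin: centre of its underside, z up. Can be gripped over its outside from any direction.
- peg_tray: Fixed to the counter; may stand at any of three places, turned up to 0.5 rad. Open plywood tray, outside 112 mm (x) by 156 mm (y), 18 mm high, walls 4 mm, floor 4 mm thick. A 4 mm wide wall along x at y = 0, as high as the rim, parts it into two bays, each 104 mm (x) by 72 mm (y) inside, centred at y = +38 and y = -38 mm. Origin: centre of its underside.
- dish: Fixed to the counter; may stand at any of three places, turned up to 0.5 rad. Round shallow steel dish, 160 mm outside diameter, 20 mm high, wall 3 mm, flat floor 4 mm thick and about 150 mm across inside. Origin: centre of its underside.
- caddy: Fixed to the counter; may stand at any of three places, turned up to 0.5 rad. Square open grey plastic box, outside 118 by 118 mm, 26 mm high, walls 4 mm, floor 4 mm thick, 110 by 110 mm inside. Origin: centre of its underside.
- bottle: Bystander, loose: upright white bottle, 66 mm diameter, 150 mm high, near the far edge of the work. Origin: centre of its underside. Not to be moved.
- brush: Bystander, loose: wooden scrubbing brush lying bristles down, 60 mm (x) by 150 mm (y), 40 mm high. Origin: centre of its underside. Not to be moved.

How it is judged:
By the outcome, as a careful person would: the job done as asked, in the order asked, and still so for the second after the job is handed in, with the robot touching nothing.
It also fails if it takes over 122 s, if anything falls off the work surface, if the arm or the gripper's body presses on something with over 40 N, if the wrist force passes 120 N, or if a joint passes its speed limit or range.

### The arm

A 6-joint arm with a two-finger parallel gripper is mounted at the origin on the work surface. World frame = base frame: x ahead of the robot, y to its left, z up, the work surface at z = 0. Lengths are in m, angles in rad, forces in N, time in s.
With the tool pointing down it reaches from about 0.3 to 0.875 m from the base axis. Payload 6.4 kg.
Tool frame: the origin (TCP) lies at the very end of the fingers, on their centre line; the grasp point (between the pads) lies 19 mm behind it; z points along the fingers, y is the line along which they close (so a half turn about z gives the same grasp; the last joint's range is limited). The gripper opens to 85 mm and grips with 20 to 120 N. Pads are 22 mm wide; open, the fingers measure 114 mm over their backs; the gripper's body (76 mm by 85 mm) begins 54 mm behind the grasp point. The pads swing forward as they close: fully open they stand 13 mm farther back than shut.
Start: joints at [-1.451, 0.181, 1.607, -0, 1.354, -0.206], TCP at [0.184, -0.545, 0.231] pointing down, gripper open.
Joint ranges: [-2.99, 2.99], [-0.89, 2.07], [0.3, 2.58], [-1.14, 4.28], [0, 2.63], [-3.12, 3.12]. Speed limits (rad/s): [2.57, 2.57, 3.01, 3.14, 3.14, 3.14].

### API

Orientations are given as a unit quaternion [w, x, y, z].
In Python, from bench import ctrl gives the robot as it stands.
- The arm moves only by the tool jog_arm, never from a script. Its argument "series" is a list that holds one entry, the list of rows, each a list of 7 numbers: the shift along the tool's x, y, z in mm, then the turn, a rotation vector about the tool's x, y, z in rad, then the finger opening in mm, from 0 to 85.4. In form: [[[tx, ty, tz, rx, ry, rz, gripper], ...]]. A call has exactly 10 rows; each row shifts and turns the commanded pose from where the row before left it, along the tool's axes as they then stand; what a row does not reach is not made up. A row lasts 1/10 s, in which the tool goes at most 50 mm and 8.59 degrees, less where a joint would pass 70% of its speed; a pose out of reach is approached as far as the arm can. A call with a gripper value outside its range is refused whole. The fingers move at their own pace and stop on an object; the grip force is fixed at half the most. Time passes only in rows, so rows that do not move let the fingers close, or fill a call up. It gives the time, the measured TCP pose, the force, the opening and the grip force at its end, in the units of the state.
- ctrl.get_obs(): the state, without advancing time (a new reading comes with each control period).
- ctrl.camera(name): name is "scene" or "top" or "wrist"; returns a dict with "frame" (480x640x3 uint8, blue, green, red), "z_map" (480x640 float32, m along the optical axis (not along the pixel's ray), 0 where there is no reading), "fx", "fy", "cx", "cy" (pixels), "xyz" and "rotation" of the camera in the world. Camera axes: x right, y down, z forward; pixel columns grow to the right and rows downward; lengths in m; the calibration is good to about 2 mm. A picture is of the moment at which its call begins.
- ctrl.hand_in(): hands the job in; it is judged then, once.
The state is a dict: "time_s": time; "q": joint angles; "dq": joint speeds; "joint_efforts": joint torques, N m; "eef_pos": TCP position; "eef_rot": TCP orientation; "wrist_force": force on the tool from outside, world axes, zero at the start; "torque": the same for the moment, N m; "opening": opening from 0.0 (shut) to 1.0 (fully open); "grasp_force": force on a finger pad.
Only numpy, scipy, OpenCV 4.12 (cv2) and the standard library are available. Lean on these libraries where they do the work, as an engineer would, in place of code of your own. Each camera call takes 0.05 s, during which the arm holds its last target. There are 200 camera calls.

## Working session

There is one attempt and no reset: what is moved stays moved. The work goes in short steps, Python scripts to look and compute and a tool call to move; the robot and the scene stay as the last step left them, time stands still between calls to the robot, and variables do not carry over. Pictures are saved under pics/ and viewed, at most 14 in all, crops included, and the job is handed in when it is done.

Besides the shell and the picture viewer there is one more tool, called after "Request:" by a JSON object that holds its "api" and its "payload", one argument or row to a line. jog_arm: Moves the arm, as the interface text tells. Its arguments: {"type":"object","properties":{"series":{"type":"array"}},"required":["series"]}

```bash
mkdir -p pics; cat > h.py <<'E'
import numpy as np, cv2
from bench import ctrl
from scipy.spatial.transform import Rotation as R
def cam(n):
    c=ctrl.camera(n); c['R']=np.array(c['rotation']); 
    if c['R'].shape!=(3,3):
        q=c['R']; c['R']=R.from_quat([q[1],q[2],q[3],q[0]]).as_matrix()
    c['xyz']=np.array(c['xyz']); return c
def ray(c,u,v,z):
    d=c['R']@np.array([(u-c['cx'])/c['fx'],(v-c['cy'])/c['fy'],1]); return c['xyz']+d*(z-c['xyz'][2])/d[2]
def cloud(c):
    v,u=np.mgrid[:480,:640]; Z=c['z_map']
    P=np.stack([(u-c['cx'])/c['fx']*Z,(v-c['cy'])/c['fy']*Z,Z],-1)@c['R'].T+c['xyz']
    P[Z==0]=np.nan; return P
E
python3 - <<'E'
from h import *
o=ctrl.get_obs(); print(o)
for n in ['top','scene']:
    c=cam(n); cv2.imwrite(f'pics/{n}1.png',c['frame']); print(n,c['xyz'],c['rotation'],c['fx'],c['cx'])
    P=cloud(c); print(P[::120,::160].round(3).tolist())
E
```

```text
{'time_s': 0.0, 'q': array([-1.45127302e+00,  1.81552696e-01,  1.60801276e+00, -3.76257969e-06,
        1.35376925e+00, -2.06307705e-01]), 'dq': array([ 4.26185665e-05, -4.65990603e-04,  1.06741325e-03,  9.70160170e-04,
        7.28142610e-04,  9.99033716e-04]), 'joint_efforts': array([-3.89416782e-04, -4.44868612e+01, -3.51342416e+01, -3.35025952e-04,
        9.10949690e-03,  1.85833130e-05]), 'eef_pos': array([ 0.18399997, -0.54418817,  0.23037529]), 'eef_rot': array([-8.70282207e-04,  9.86758155e-01,  1.62196131e-01,  3.59486436e-05]), 'wrist_force': array([-0.05118531,  0.24648135, -0.02019964]), 'torque': array([-0.03730373,  0.02397867,  0.00452291]), 'grasp_force': 0.0, 'opening': 1.001773483792294}
top [0.52927233 0.01944446 1.02094224] [-0.00923852  0.7106233  -0.70279822  0.03168348] 496.5123558947428 315.53185591944305
[[[1.408, 1.021, -0.605], [1.41, 0.49, -0.582], [1.411, -0.037, -0.557], [1.409, -0.557, -0.529]], [[0.827, 0.635, 0.002], [0.836, 0.313, -0.004], [0.841, -0.019, -0.0], [0.847, -0.357, 0.001]], [[0.582, 0.625, 0.0], [0.586, 0.305, -0.001], [0.59, -0.022, 0.0], [0.594, -0.355, 0.0]], [[0.343, 0.612, 0.003], [0.344, 0.298, -0.002], [0.346, -0.024, 0.002], [0.347, -0.353, 0.001]]]
scene [ 1.33995581 -0.86600585  0.86396173] [-0.42738287  0.83555122  0.30667825 -0.15857643] 620.1728614699074 322.3310911392056
[[[0.229, -0.393, 0.59], [0.227, -0.073, 0.526], [-1.106, 1.983, -0.095], [-0.092, 1.98, 0.071]], [[-0.589, -0.153, 0.049], [0.065, -0.013, 0.193], [0.106, 0.568, 0.002], [0.507, 0.908, 0.001]], [[-0.035, -0.446, 0.004], [0.252, -0.195, -0.001], [0.548, 0.052, 0.001], [0.84, 0.302, -0.001]], [[0.339, -0.636, 0.0], [0.568, -0.438, -0.003], [0.802, -0.244, 0.0], [0.859, 0.411, -0.486]]]
```

View pics/top1.png

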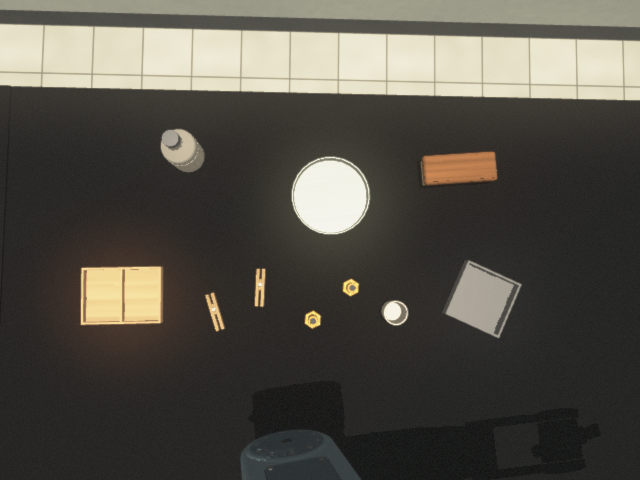

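View pics/scene1.png

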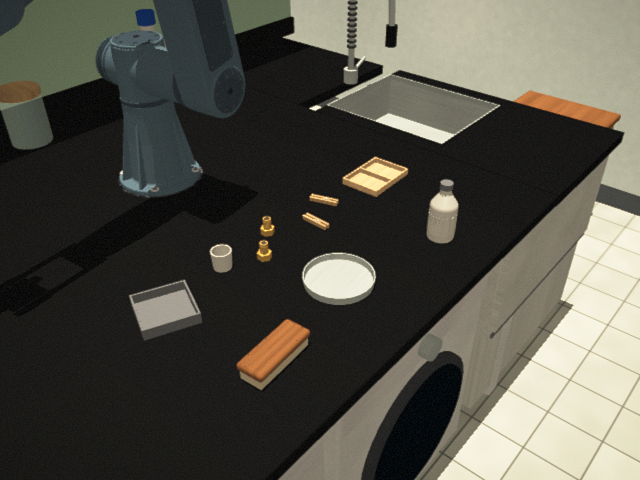

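The top view shows the tray at (122,296), dish (331,195), caddy (483,299), pegs (215,311) and (260,287), adaptors (351,287) and (313,320), cap (395,313). The scene view shows the same layout, with all three things upright or flat as described.

```bash
cat >> h.py <<'E'
def tri(c1,p1,c2,p2):
    def d(c,p):
        w=c['R']@np.array([(p[0]-c['cx'])/c['fx'],(p[1]-c['cy'])/c['fy'],1]); return w/np.linalg.norm(w)
    a,b=d(c1,p1),d(c2,p2); s=np.linalg.lstsq(np.stack([a,-b],1),c2['xyz']-c1['xyz'],rcond=None)[0]
    A=c1['xyz']+s[0]*a;B=c2['xyz']+s[1]*b; return (A+B)/2,np.linalg.norm(A-B)
def blobs(c,lo=70,box=(0,0,640,480),amin=60):
    m=(c['frame'].max(2)>lo).astype(np.uint8); k=np.zeros_like(m); x0,y0,x1,y1=box; k[y0:y1,x0:x1]=1; m*=k
    m=cv2.morphologyEx(m,cv2.MORPH_CLOSE,np.ones((3,3),np.uint8))
    cs,_=cv2.findContours(m,cv2.RETR_EXTERNAL,cv2.CHAIN_APPROX_NONE)
    return [q for q in cs if cv2.contourArea(q)>amin]
E
python3 - <<'E'
from h import *
T=cam('top');S=cam('scene')
for n,c,box in (('top',T,(60,110,540,370)),('scene',S,(115,150,480,395))):
    P=cloud(c)
    for q in blobs(c,box=box):
        m=np.zeros((480,640),np.uint8); cv2.drawContours(m,[q],-1,1,-1)
        z=P[m>0]; z=z[np.isfinite(z[:,2])]
        (u,v),(w,h),a=cv2.minAreaRect(q)
        g=ray(c,u,v,0.01)
        # long axis direction on plane z
        bx=cv2.boxPoints(cv2.minAreaRect(q)); W=np.array([ray(c,*b,0.012)[:2] for b in bx]); e=W[1]-W[0],W[2]-W[1]
        print(n,(round(u,1),round(v,1)),'area',cv2.contourArea(q),'xy',g[:2].round(4),'edges',[(round(float(np.linalg.norm(i)),4),round(float(np.arctan2(i[1],i[0])),3)) for i in e],'z95',np.percentile(z[:,2],[10,50,97]).round(4), 'mean',z[:,:2].mean(0).round(4))
E
```

```text
top (312.3, 319.3) area 226.5 xy [ 0.4284 -0.0074] edges [(0.0341, -0.779), (0.0356, -2.344)] z95 [0.0001 0.0166 0.0439] mean [ 0.4299 -0.0071]
top (394.5, 312.5) area 531.5 xy [ 0.4432 -0.1745] edges [(0.0552, -1.563), (0.0505, 3.141)] z95 [0.0012 0.0072 0.0476] mean [ 0.4447 -0.1735]
top (214.5, 311.5) area 376.0 xy [0.4425 0.1894] edges [(0.0215, -1.269), (0.0788, -2.83)] z95 [0.     0.0104 0.0147] mean [0.4428 0.1898]
top (350.4, 286.9) area 226.0 xy [ 0.4942 -0.0843] edges [(0.0338, -0.583), (0.0372, -2.148)] z95 [0.0002 0.0168 0.0444] mean [ 0.4945 -0.0829]
top (259.5, 287.4) area 371.5 xy [0.4917 0.1   ] edges [(0.0786, -0.03), (0.0215, -1.608)] z95 [-0.0009  0.0108  0.0153] mean [0.492  0.1001]
top (122.5, 298.0) area 5124.0 xy [0.468  0.3731] edges [(0.1685, -1.56), (0.1396, -3.114)] z95 [0.0006 0.0041 0.019 ] mean [0.4711 0.3762]
top (482.1, 298.2) area 3603.0 xy [ 0.4737 -0.355 ] edges [(0.1238, -0.426), (0.1297, -1.977)] z95 [0.0015 0.0046 0.0273] mean [ 0.4736 -0.3555]
top (331.3, 197.4) area 5244.5 xy [ 0.6769 -0.0438] edges [(0.1664, -1.198), (0.1761, -2.785)] z95 [0.0
[... 1484 characters left out ...]
ene (323.5, 199.2) area 199.0 xy [0.4436 0.1882] edges [(0.0402, 2.177), (0.0829, 0.298)] z95 [0.0013 0.0094 0.0152] mean [0.4421 0.1906]
scene (442.8, 210.9) area 1424.0 xy [0.712  0.3403] edges [(0.3103, 2.072), (0.0787, 0.445)] z95 [0.0146 0.0743 0.1496] mean [0.7649 0.2386]
scene (196.0, 166.5) area 82.5 xy [0.0515 0.0889] edges [(0.0347, 0.7), (0.0655, -0.71)] z95 [0.0016 0.0139 0.0249] mean [0.0585 0.0825]
scene (375.0, 176.3) area 1509.0 xy [0.4751 0.372 ] edges [(0.2619, 1.6), (0.1851, -0.667)] z95 [0.0016 0.0068 0.0199] mean [0.4705 0.3769]
scene (138.3, 173.1) area 949.0 xy [-0.0428 -0.0402] edges [(0.1337, 1.509), (0.2975, -0.486)] z95 [0.0109 0.0365 0.1102] mean [ 0.0215 -0.0742]
```

```bash
cat >> h.py <<'E'
def pose():
    o=ctrl.get_obs(); q=o['eef_rot']; M=R.from_quat([q[1],q[2],q[3],q[0]]).as_matrix()
    return o,np.array(o['eef_pos']),M
def go(x,y,z,yaw=None):
    """tool-axis shift in mm and turn to reach TCP x,y,z, tool down with tool x at yaw (world)"""
    o,p,M=pose(); s=M.T@(np.array([x,y,z])-p)*1000
    psi=np.arctan2(M[1,0],M[0,0]); t=None
    if yaw is not None:
        c,s_=np.cos(yaw),np.sin(yaw); G=np.array([[c,s_,0],[s_,-c,0],[0,0,-1]])
        t=R.from_matrix(M.T@G).as_rotvec().round(3)
    print('tcp',p.round(4),'yaw',round(psi,3),'shift',s.round(1),'turn',t)
E
python3 - <<'E'
from h import *
T=cam('top');S=cam('scene'); PT,PS=cloud(T),cloud(S)
V=[(c,P) for c,P in((T,PT),(S,PS))]
def near(P,x,y,r,lo,hi):
    with np.errstate(invalid='ignore'): m=(np.hypot(P[...,0]-x,P[...,1]-y)<r)&(P[...,2]>lo)&(P[...,2]<hi)
    return P[m]
for n,x,y,lo in (('pegA',.4425,.190,.008),('pegB',.492,.100,.008),('adA',.429,-.007,.036),('adB',.4945,-.084,.036),('cap',.445,-.172,.040),('tray',.471,.376,.013),('caddy',.4736,-.351,.02),('dish',.678,-.041,.015)):
    r=.1 if n in('tray','caddy','dish') else .05
    for c,P in V:
        q=near(P,x,y,r,lo,.06)
        rect=cv2.minAreaRect((q[:,:2]*1000).astype(np.float32))
        print(n,len(q),'z',np.median(q[:,2]).round(4),'mean',q[:,:2].mean(0).round(4),'rect',np.round(rect[0],1),np.round(rect[1],1),round(np.deg2rad(rect[2]),3))
# two-view triangulation of peg mask centroids
def cen(c,x0,y0):
    best=min(blobs(c,box=(60,150,480,395)),key=lambda q:np.hypot(*(np.array(cv2.minAreaRect(q)[0])-(x0,y0)))); m=cv2.moments(best); return m['m10']/m['m00'],m['m01']/m['m00']
for n,a,b in(('pegA',(214,311),(323,199)),('pegB',(259,287),(315,220)),('adA',(312,319),(267,226)),('adB',(350,287),(263,250)),('cap',(394,312),(220,258)),('dish',(331,197),(338,278)),('caddy',(482,298),(165,308)),('tray',(122,298),(375,176))):
    p,e=tri(T,cen(T,*a),S,cen(S,*b)); print(n,'tri',p.round(4),'gap',round(e,4))
E
```

```text
pegA 284 z 0.0116 mean [0.4431 0.1894] rect [442.9 189.5] [75.3 18.6] 0.308
pegA 133 z 0.0115 mean [0.4429 0.1886] rect [444.1 189.2] [76.5 25.4] 0.319
pegB 279 z 0.0118 mean [0.4925 0.0998] rect [491.6  99.9] [18.1 74.7] 1.565
pegB 147 z 0.0116 mean [0.4944 0.0989] rect [492.7  99.3] [23.8 79.2] 1.544
adA 80 z 0.0419 mean [ 0.4296 -0.0073] rect [429.6  -7.5] [18.8 17.7] 0.799
adA 47 z 0.0416 mean [ 0.4314 -0.009 ] rect [430.5  -8. ] [19.3 21.8] 1.41
adB 82 z 0.0416 mean [ 0.4941 -0.083 ] rect [494.2 -83.3] [17.8 18.1] 0.04
adB 50 z 0.0417 mean [ 0.497 -0.085] rect [494.7 -83.9] [19.2 19.2] 0.689
cap 131 z 0.0456 mean [ 0.4454 -0.1703] rect [ 446.2 -169.6] [47.2 45.2] 1.554
cap 135 z 0.0443 mean [ 0.4472 -0.1693] rect [ 446.4 -169.1] [46.5 49.4] 0.741
tray 790 z 0.0175 mean [0.4733 0.379 ] rect [474.3 374.8] [112.1 158.9] 0.026
tray 418 z 0.0169 mean [0.4745 0.3723] rect [474.1 374.2] [120.2 170.5] 0.049
caddy 599 z 0.0254 mean [ 0.4739 -0.3528] rect [ 473.9 -351.2] [120.7 118.1] 1.153
caddy 582 z 0.0249 mean [ 0.4776 -0.3523] rect [ 474.6 -350.4] [118.6 125.8] 1.158
dish 423 z 0.0196 mean [ 0.6873 -0.045 ] rect [680.1 -42.1] [158.2 157.5] 0.011
dish 427 z 0.0186 mean [ 0.6792 -0.0395] rect [680.8 -40.1] [157.9 163.6] 0.509
pegA tri [0.4428 0.1898 0.0089] gap 0.0
pegB tri [0.4921 0.1002 0.0086] gap 0.0004
adA tri [ 0.4293 -0.0074  0.0187] gap 0.0006
adB tri [ 0.4943 -0.0834  0.0185] gap 0.0004
cap tri [ 0.4462 -0.1709  0.0284] gap 0.0022
dish tri [ 0.6795 -0.0421  0.011 ] gap 0.0036
caddy tri [ 0.4694 -0.3345 -0.0021] gap 0.0243
tray tri [0.471  0.3755 0.0084] gap 0.0006
```

Both views agree on the heights: pegs 12, adaptors 42, cap 46, tray 17, caddy 25 and dish 19 mm. The sizes match the text too. I'll start with the peg at (0.443, 0.190), yaw 0.31.

Request:
{"api": "jog_arm", "payload": {
  "series": [
    [[33,-23,3,0,0,0,45],[33,-23,3,0,0,0,45],[33,-23,3,0,0,0,45],[33,-23,3,0,0,0,45],[33,-23,3,0,0,0,45],[33,-23,3,0,0,0,45],[33,-23,3,0,0,0,45],[33,-23,3,0,0,0,45],[33,-23,3,0,0,0,45],[30,-24,3,0,0,0,45]]
  ]
}}

```text
time_s: 1.3
eef_pos: [0.4209, -0.2198, 0.2014]
eef_rot: [0.0, 0.987, 0.162, 0.0]
wrist_force: [1.2, -0.9, 0.3]
opening: 0.525
grasp_force: 0.0
```

```bash
python3 -c "
from h import *
go(.443,.1895,.10,.308)"
```

```text
tcp [ 0.4209 -0.2198  0.2014] yaw 0.326 shift [ 152.  -380.7  101.3] turn [ 0.001 -0.     0.018]
```

Request:
{"api": "jog_arm", "payload": {
  "series": [
    [[16,-40,8,0,0,0.003,45],[16,-40,8,0,0,0.003,45],[16,-40,10,0,0,0.003,45],[16,-40,10,0,0,0.003,45],[16,-40,10,0,0,0.003,45],[16,-40,11,0,0,0.003,45],[16,-40,11,0,0,0,45],[16,-40,11,0,0,0,45],[14,-35,11,0,0,0,45],[10,-25,11,0,0,0,45]]
  ]
}}

```text
time_s: 2.3
eef_pos: [0.4468, 0.1895, 0.1]
eef_rot: [-0.0, 0.988, 0.154, 0.0]
wrist_force: [0.0, -0.0, 0.5]
opening: 0.523
grasp_force: 0.0
```

```bash
python3 -c "
from h import *
go(.443,.1895,.003,.308)
c=cam('wrist');cv2.imwrite('pics/w1.png',c['frame'])
for q in blobs(c,lo=90):
  r=cv2.minAreaRect(q);W=np.array([ray(c,*b,0.012)[:2] for b in cv2.boxPoints(r)]);print(np.round(r[0],0),ray(c,*r[0],.01).round(4),[np.round([np.linalg.norm(e),np.arctan2(e[1],e[0])],3) for e in (W[1]-W[0],W[2]-W[1])])"
```

```text
tcp [0.4468 0.1895 0.1   ] yaw 0.309 shift [-3.7 -1.1 97. ] turn [-0.    -0.001  0.001]
[571. 356.] [ 0.4238 -0.017   0.01  ] [array([ 0.033, -0.369]), array([ 0.074, -2.042])]
[388. 319.] [0.4114 0.1217 0.01  ] [array([ 0.012, -0.963]), array([ 0.045, -2.526])]
[236. 319.] [0.3785 0.2244 0.01  ] [array([0.045, 0.006]), array([ 0.012, -1.557])]
[309. 250.] [0.4433 0.1904 0.01  ] [array([ 0.018, -1.262]), array([ 0.078, -2.824])]
[461. 221.] [0.4926 0.1019 0.01  ] [array([ 0.077, -0.056]), array([ 0.022, -1.693])]
[ 76. 123.] [0.4776 0.3486 0.01  ] [array([ 0.128, -0.111]), array([ 0.103, -1.417])]
```

Wrist view confirms the peg at (0.4433, 0.1904), yaw 0.31. Descending.

Request:
{"api": "jog_arm", "payload": {
  "series": [
    [[-3.5,-1.5,17,0,0,0,45],[0,0,20,0,0,0,45],[0,0,20,0,0,0,45],[0,0,18,0,0,0,45],[0,0,14,0,0,0,45],[0,0,8,0,0,0,45],[0,0,0,0,0,0,10],[0,0,0,0,0,0,5],[0,0,0,0,0,0,5],[0,0,0,0,0,0,5]]
  ]
}}

```text
time_s: 3.35
eef_pos: [0.4438, 0.1876, 0.004]
eef_rot: [-0.0, 0.988, 0.153, 0.001]
wrist_force: [-0.7, -0.8, -0.7]
opening: 0.178
grasp_force: 58.7
```

Request:
{"api": "jog_arm", "payload": {
  "series": [
    [[0,0,-3,0,0,0,5],[0,0,-7,0,0,0,5],[0,0,-15,0,0,0,5],[0,0,-15,0,0,0,5],[0,0,-15,0,0,0,5],[0,0,-15,0,0,0,5],[0,0,-10,0,0,0,5],[0,0,0,0,0,0,5],[0,0,0,0,0,0,5],[0,0,0,0,0,0,5]]
  ]
}}

```text
time_s: 4.35
eef_pos: [0.4425, 0.1874, 0.0826]
eef_rot: [0.0, 0.988, 0.153, -0.001]
wrist_force: [0.1, 0.8, 0.1]
opening: 0.187
grasp_force: 58.7
```

```bash
python3 -c "
from h import *
c=cam('wrist');S=cam('scene');cv2.imwrite('pics/w2.png',np.hstack([c['frame'][120:480,150:550],cv2.resize(S['frame'][120:260,240:395],(400,360))]))
go(.474,.413,.09,.026)"
```

```text
tcp [0.4425 0.1874 0.0825] yaw 0.308 shift [  98.3 -205.5   -7.6] turn [-0.     0.002  0.282]
```

View pics/w2.png

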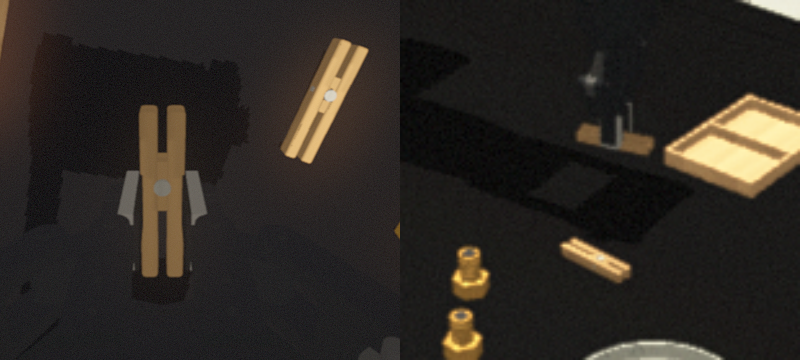

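Peg is held level and central between the tips. Moving over the far bay.

Request:
{"api": "jog_arm", "payload": {
  "series": [
    [[14,-29.5,-1,0,0,0,5],[14,-29.5,-1,0,0,0,5],[14,-29.5,-1,0,0,0,5],[14,-29.5,-1,0,0,0,5],[14,-29.5,-1,0,0,0,5],[14,-29,-1,0,0,0,5],[14,-29,-1,0,0,0,5],[0,0,0,0,0,0.094,5],[0,0,0,0,0,0.094,5],[0,0,0,0,0,0.094,5]]
  ]
}}

```text
time_s: 5.45
eef_pos: [0.4736, 0.4131, 0.0891]
eef_rot: [0.0, 1.0, 0.011, -0.001]
wrist_force: [-0.4, -0.4, -0.4]
opening: 0.185
grasp_force: 58.8
```

```bash
python3 -c "
from h import *
go(.473,.413,.0085,.026)"
```

```text
tcp [0.4736 0.4131 0.0891] yaw 0.023 shift [-0.5  0.  80.6] turn [ 0.001  0.002 -0.003]
```

Request:
{"api": "jog_arm", "payload": {
  "series": [
    [[0,0,18,0,0,0,5],[0,0,20,0,0,0,5],[0,0,18,0,0,0,5],[0,0,14,0,0,0,5],[0,0,7,0,0,0,5],[0,0,3,0,0,0,5],[0,0,0,0,0,0,5],[0,0,0,0,0,0,32],[0,0,0,0,0,0,32],[0,0,0,0,0,0,32]]
  ]
}}

```text
time_s: 6.45
eef_pos: [0.4748, 0.4133, 0.0111]
eef_rot: [-0.0, 1.0, 0.013, 0.001]
wrist_force: [0.3, 0.2, 0.2]
opening: 0.371
grasp_force: 0.0
```

Request:
{"api": "jog_arm", "payload": {
  "series": [
    [[0,0,-5,0,0,0,32],[0,0,-10,0,0,0,32],[0,0,-15,0,0,0,32],[0,0,-20,0,0,0,32],[0,0,-20,0,0,0,32],[0,0,-20,0,0,0,45],[0,20,0,0,0,0,45],[0,35,0,0,0,0,45],[0,40,0,0,0,0,45],[0,40,0,0,0,0,45]]
  ]
}}

```text
time_s: 7.45
eef_pos: [0.4782, 0.2772, 0.102]
eef_rot: [-0.0, 1.0, 0.013, 0.001]
wrist_force: [0.7, -0.3, 0.1]
opening: 0.525
grasp_force: 0.0
```

```bash
python3 -c "
from h import *
go(.4925,.1005,.09,-.02)
T=cam('top');S=cam('scene')
cv2.imwrite('pics/t2.png',np.hstack([cv2.resize(T['frame'][250:340,60:180],(400,300)),cv2.resize(S['frame'][140:230,320:440],(400,300))]))"
```

```text
tcp [0.4782 0.2772 0.102 ] yaw 0.027 shift [  9.6 177.   11.9] turn [-0.001 -0.002  0.047]
```

View pics/t2.png

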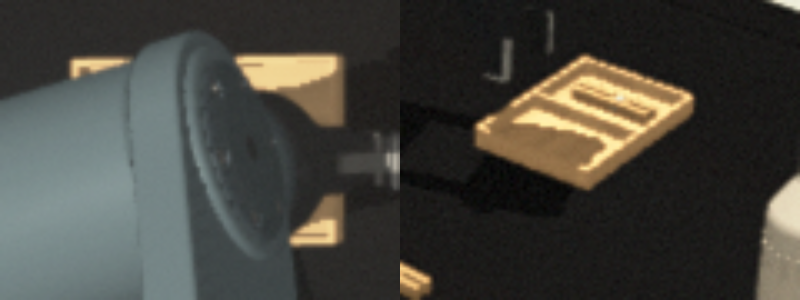

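In the scene half the peg lies flat in the far bay, around (615,100) in the crop. The arm hides the tray in the top half. On to the second peg.

Request:
{"api": "jog_arm", "payload": {
  "series": [
    [[1,20,1,0,0,0,45],[1,20,1,0,0,0,45],[1,20,1,0,0,0,45],[1,20,1,0,0,0,45],[1,20,1,0,0,0,45],[1,20,1,0,0,0,45],[1,20,1,0,0,0,45],[1,20,2,0,0,0,45],[1.5,17,2,0,0,0.047,45],[0,0,0,0,0,0,45]]
  ]
}}

```text
time_s: 8.55
eef_pos: [0.4928, 0.1003, 0.0904]
eef_rot: [0.0, 1.0, -0.012, 0.001]
wrist_force: [0.3, 0.0, 0.2]
opening: 0.527
grasp_force: 0.0
```

```bash
python3 -c "
from h import *
go(.4925,.1005,.0025,-.02)
c=cam('wrist')
for q in blobs(c,lo=90):
  r=cv2.minAreaRect(q);W=np.array([ray(c,*b,0.012)[:2] for b in cv2.boxPoints(r)]);print(np.round(r[0],0),ray(c,*r[0],.012).round(4),[np.round([np.linalg.norm(e),np.arctan2(e[1],e[0])],3) for e in (W[1]-W[0],W[2]-W[1])])"
```

```text
tcp [0.4928 0.1003 0.0904] yaw -0.024 shift [-0.5 -0.2 87.9] turn [ 0.    -0.002 -0.004]
[366. 375.] [0.4003 0.0638 0.012 ] [array([ 0.01 , -1.275]), array([ 0.046, -2.881])]
[232. 320.] [0.4457 0.1553 0.012 ] [array([ 0.048, -0.297]), array([ 0.02 , -1.841])]
[301. 286.] [0.4692 0.1075 0.012 ] [array([ 0.137, -0.169]), array([ 0.048, -1.709])]
[320. 211.] [0.5193 0.0947 0.012 ] [array([ 0.34 , -1.579]), array([ 0.277, -2.892])]
```

The wrist blobs merge here, but both fixed views agree to a millimetre, so I descend and grip.

Request:
{"api": "jog_arm", "payload": {
  "series": [
    [[0,0,18,0,0,0,45],[0,0,20,0,0,0,45],[0,0,20,0,0,0,45],[0,0,16,0,0,0,45],[0,0,9,0,0,0,45],[0,0,4.5,0,0,0,45],[0,0,0,0,0,0,10],[0,0,0,0,0,0,5],[0,0,0,0,0,0,5],[0,0,0,0,0,0,5]]
  ]
}}

```text
time_s: 9.6
eef_pos: [0.4927, 0.1014, 0.0027]
eef_rot: [-0.0, 1.0, -0.011, 0.001]
wrist_force: [-1.2, 0.9, 3.7]
opening: 0.188
grasp_force: 59.3
```

Request:
{"api": "jog_arm", "payload": {
  "series": [
    [[0,0,-3,0,0,0,5],[0,0,-7,0,0,0,5],[0,0,-15,0,0,0,5],[0,0,-15,0,0,0,5],[0,0,-15,0,0,0,5],[0,0,-15,0,0,0,5],[0,0,-10,0,0,0,5],[0,0,0,0,0,0,5],[0,0,0,0,0,0,5],[0,0,0,0,0,0,5]]
  ]
}}

```text
time_s: 10.6
eef_pos: [0.4912, 0.1014, 0.081]
eef_rot: [-0.0, 1.0, -0.011, -0.001]
wrist_force: [-0.5, 0.6, -1.0]
opening: 0.188
grasp_force: 58.7
```

```bash
python3 -c "
from h import *
go(.475,.337,.09,.026)"
```

```text
tcp [0.4912 0.1014 0.081 ] yaw -0.021 shift [ -21.2 -235.3   -8.9] turn [-0.     0.001 -0.047]
```

Request:
{"api": "jog_arm", "payload": {
  "series": [
    [[-2,-27,-1,0,0,0,5],[-2,-27,-1,0,0,0,5],[-2,-27,-1,0,0,0,5],[-2,-27,-1,0,0,0,5],[-2,-27,-1,0,0,0,5],[-2,-27,-1,0,0,0,5],[-3,-27,-1,0,0,0,5],[-3,-27,-1,0,0,0,5],[-3,-19,-1,0,0,-0.047,5],[0,0,0,0,0,0,5]]
  ]
}}

```text
time_s: 11.6
eef_pos: [0.4748, 0.3386, 0.0899]
eef_rot: [-0.0, 1.0, 0.015, -0.001]
wrist_force: [0.3, -0.1, -0.2]
opening: 0.189
grasp_force: 58.8
```

```bash
python3 -c "
from h import *
go(.475,.337,.0065,.026)"
```

```text
tcp [0.4748 0.3386 0.0899] yaw 0.029 shift [ 0.2  1.6 83.4] turn [-0.     0.001  0.003]
```

Request:
{"api": "jog_arm", "payload": {
  "series": [
    [[0,1.5,18,0,0,0,5],[0,0,20,0,0,0,5],[0,0,18,0,0,0,5],[0,0,14,0,0,0,5],[0,0,9,0,0,0,5],[0,0,4,0,0,0,5],[0,0,0,0,0,0,5],[0,0,0,0,0,0,5],[0,0,0,0,0,0,32],[0,0,0,0,0,0,32]]
  ]
}}

```text
time_s: 12.6
eef_pos: [0.4762, 0.3354, 0.0083]
eef_rot: [-0.0, 1.0, 0.013, 0.0]
wrist_force: [-1.3, -0.8, 0.7]
opening: 0.371
grasp_force: 0.0
```

Request:
{"api": "jog_arm", "payload": {
  "series": [
    [[0,0,0,0,0,0,32],[0,0,-8,0,0,0,32],[0,0,-15,0,0,0,32],[0,0,-20,0,0,0,32],[0,0,-25,0,0,0,32],[0,0,-25,0,0,0,50],[0,30,0,0,0,0,50],[0,40,0,0,0,0,50],[0,40,0,0,0,0,50],[0,40,0,0,0,0,50]]
  ]
}}

```text
time_s: 13.6
eef_pos: [0.4801, 0.1842, 0.1025]
eef_rot: [-0.0, 1.0, 0.013, 0.001]
wrist_force: [0.4, -0.6, 0.2]
opening: 0.584
grasp_force: 0.0
```

```bash
python3 -c "
from h import *
go(.4295,-.0075,.10,.026)"
```

```text
tcp [0.4801 0.1842 0.1025] yaw 0.027 shift [-55.7 190.3   2.3] turn [-0.    -0.002  0.001]
```

Request:
{"api": "jog_arm", "payload": {
  "series": [
    [[-6,21,0,0,0,0,50],[-6,21,0,0,0,0,50],[-6,21,0,0,0,0,50],[-6,21,0,0,0,0,50],[-6,21,0,0,0,0,50],[-6,21,0,0,0,0,50],[-6,21,0,0,0,0,50],[-6,21,0,0,0,0,50],[-8,22,2,0,0,0,50],[0,0,0,0,0,0,50]]
  ]
}}

```text
time_s: 14.6
eef_pos: [0.4287, -0.0079, 0.0999]
eef_rot: [0.0, 1.0, 0.012, 0.001]
wrist_force: [0.1, 0.1, 0.6]
opening: 0.589
grasp_force: 0.0
```

```bash
python3 -c "
from h import *
go(.4295,-.0075,.021,.026)
T=cam('top');w=cam('wrist')
cv2.imwrite('pics/t3.png',np.hstack([cv2.resize(T['frame'][250:340,60:180],(400,300)),cv2.resize(w['frame'],(400,300))]))"
```

```text
tcp [ 0.4287 -0.0079  0.0999] yaw 0.023 shift [ 0.7 -0.4 78.9] turn [ 0.001 -0.001 -0.003]
```

View pics/t3.png

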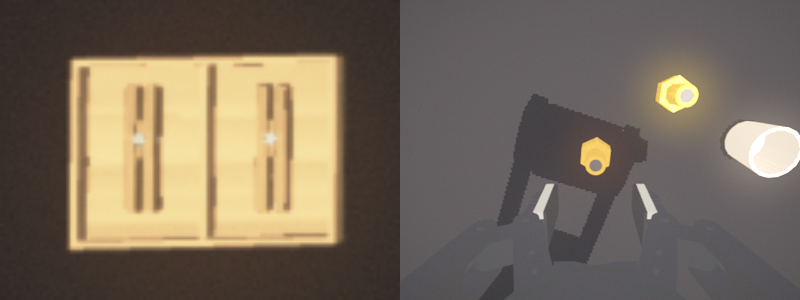

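Both pegs lie flat, one per bay, at crop positions (145,147) and (275,147). The adaptor sits centred between the open fingers. Gripping it by the tail.

Request:
{"api": "jog_arm", "payload": {
  "series": [
    [[0.7,-0.4,16,0,0,0,50],[0,0,18,0,0,0,50],[0,0,18,0,0,0,50],[0,0,14,0,0,0,50],[0,0,9,0,0,0,50],[0,0,4,0,0,0,50],[0,0,0,0,0,0,50],[0,0,0,0,0,0,10],[0,0,0,0,0,0,5],[0,0,0,0,0,0,5]]
  ]
}}

```text
time_s: 15.7
eef_pos: [0.43, -0.0058, 0.0206]
eef_rot: [0.0, 1.0, 0.013, 0.001]
wrist_force: [-0.7, 0.6, 4.1]
opening: 0.196
grasp_force: 58.4
```

Request:
{"api": "jog_arm", "payload": {
  "series": [
    [[0,0,0,0,0,0,5],[0,0,-3,0,0,0,5],[0,0,-7,0,0,0,5],[0,0,-15,0,0,0,5],[0,0,-15,0,0,0,5],[0,0,-15,0,0,0,5],[0,0,-15,0,0,0,5],[0,0,-10,0,0,0,5],[0,0,0,0,0,0,5],[0,0,0,0,0,0,5]]
  ]
}}

```text
time_s: 16.7
eef_pos: [0.4292, -0.0056, 0.0996]
eef_rot: [0.0, 1.0, 0.013, 0.0]
wrist_force: [0.3, -0.2, -1.3]
opening: 0.197
grasp_force: 58.7
```

```bash
python3 -c "
from h import *
go(.680,-.005,.105,.026)
w=cam('wrist');S=cam('scene')
cv2.imwrite('pics/w4.png',np.hstack([cv2.resize(S['frame'][130:280,200:400],(400,300)),cv2.resize(w['frame'],(400,300))]))"
```

```text
tcp [ 0.4292 -0.0056  0.0996] yaw 0.026 shift [250.8   5.8  -5.3] turn [ 0. -0. -0.]
```

View pics/w4.png

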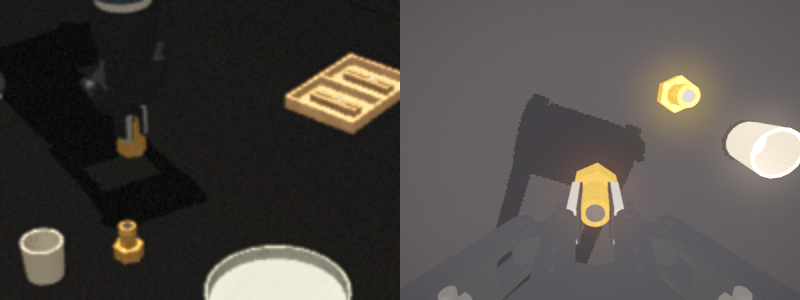

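The adaptor is held upright, nut down. Moving to the dish.

Request:
{"api": "jog_arm", "payload": {
  "series": [
    [[20,1,0,0,0,0,5],[28,1,-1,0,0,0,5],[30,1,-1,0,0,0,5],[30,1,-1,0,0,0,5],[30,1,-1,0,0,0,5],[30,1,-1,0,0,0,5],[30,0,0,0,0,0,5],[30,0,0,0,0,0,5],[23,0,0,0,0,0,5],[0,0,0,0,0,0,5]]
  ]
}}

```text
time_s: 17.8
eef_pos: [0.6821, -0.0053, 0.1033]
eef_rot: [-0.0, 1.0, 0.013, -0.0]
wrist_force: [-0.4, 1.5, -0.7]
opening: 0.198
grasp_force: 58.7
```

```bash
python3 -c "
from h import *
go(.680,-.005,.025,.026)"
```

```text
tcp [ 0.6821 -0.0053  0.1033] yaw 0.026 shift [-2.1 -0.3 78.3] turn [-0.  0. -0.]
```

Request:
{"api": "jog_arm", "payload": {
  "series": [
    [[-1,0,16,0,0,0,5],[0,0,18,0,0,0,5],[0,0,18,0,0,0,5],[0,0,13,0,0,0,5],[0,0,8,0,0,0,5],[0,0,3,0,0,0,5],[0,0,2,0,0,0,5],[0,0,0,0,0,0,5],[0,0,0,0,0,0,5],[0,0,0,0,0,0,5]]
  ]
}}

```text
time_s: 18.8
eef_pos: [0.6799, -0.0053, 0.0276]
eef_rot: [0.0, 1.0, 0.013, 0.001]
wrist_force: [0.2, 0.2, -1.6]
opening: 0.195
grasp_force: 58.7
```

Request:
{"api": "jog_arm", "payload": {
  "series": [
    [[0,0,1.5,0,0,0,5],[0,0,1,0,0,0,5],[0,0,0,0,0,0,5],[0,0,0,0,0,0,5],[0,0,0,0,0,0,20],[0,0,0,0,0,0,26],[0,0,0,0,0,0,34],[0,0,0,0,0,0,42],[0,0,0,0,0,0,42],[0,0,0,0,0,0,42]]
  ]
}}

```text
time_s: 19.8
eef_pos: [0.6794, -0.0052, 0.0242]
eef_rot: [0.0, 1.0, 0.013, -0.0]
wrist_force: [-0.1, 1.3, 0.6]
opening: 0.489
grasp_force: 0.0
```

Request:
{"api": "jog_arm", "payload": {
  "series": [
    [[0,0,-5,0,0,0,42],[0,0,-10,0,0,0,42],[0,0,-20,0,0,0,42],[0,0,-20,0,0,0,42],[0,0,-20,0,0,0,42],[-20,6,0,0,0,0,50],[-30,12,0,0,0,0,50],[-35,15,0,0,0,0,50],[-35,15,0,0,0,0,50],[-35,15,0,0,0,0,50]]
  ]
}}

```text
time_s: 20.8
eef_pos: [0.5252, -0.0727, 0.1004]
eef_rot: [0.0, 1.0, 0.013, 0.001]
wrist_force: [-0.2, -0.6, -0.4]
opening: 0.584
grasp_force: 0.0
```

```bash
python3 -c "
from h import *
go(.4944,-.0835,.1,.026)
S=cam('scene')
cv2.imwrite('pics/s5.png',cv2.resize(S['frame'][180:330,200:400],(600,450)))"
```

```text
tcp [ 0.5252 -0.0727  0.1004] yaw 0.026 shift [-31.1  10.    0.3] turn [ 0.001 -0.001  0.   ]
```

View pics/s5.png

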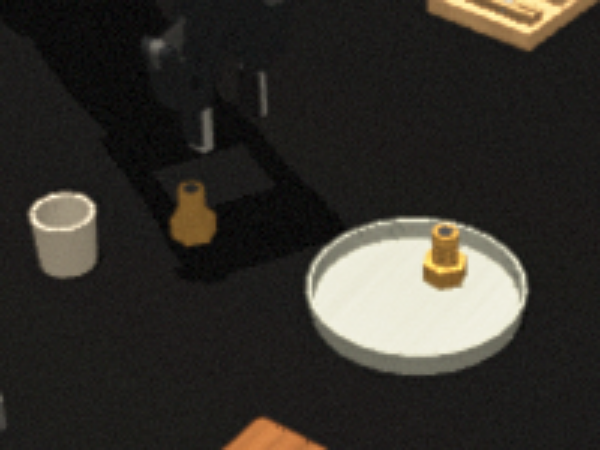

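The first adaptor stands upright inside the dish, at crop (445,255), and the second still stands on the counter at (193,213). Now the second one.

Request:
{"api": "jog_arm", "payload": {
  "series": [
    [[-8,3,0,0,0,0,50],[-10,4,0,0,0,0,50],[-10,3,0,0,0,0,50],[-3,0,0,0,0,0,50],[0,0,0,0,0,0,50],[0,0,18,0,0,0,50],[0,0,16,0,0,0,50],[0,0,0,0,0,0,50],[0,0,0,0,0,0,50],[0,0,0,0,0,0,50]]
  ]
}}

```text
time_s: 21.85
eef_pos: [0.4962, -0.0831, 0.0661]
eef_rot: [0.0, 1.0, 0.013, 0.001]
wrist_force: [-0.5, 0.2, 0.5]
opening: 0.585
grasp_force: 0.0
```

```bash
python3 -c "
from h import *
go(.4944,-.0835,.021,.026)"
```

```text
tcp [ 0.4962 -0.0831  0.0661] yaw 0.026 shift [-1.8  0.3 45.1] turn [ 0.001 -0.001  0.   ]
```

Request:
{"api": "jog_arm", "payload": {
  "series": [
    [[-1.5,0.3,12,0,0,0,50],[0,0,14,0,0,0,50],[0,0,10,0,0,0,50],[0,0,6,0,0,0,50],[0,0,3,0,0,0,50],[0,0,0,0,0,0,50],[0,0,0,0,0,0,10],[0,0,0,0,0,0,5],[0,0,0,0,0,0,5],[0,0,0,0,0,0,5]]
  ]
}}

```text
time_s: 22.85
eef_pos: [0.4945, -0.0836, 0.0209]
eef_rot: [0.0, 1.0, 0.013, 0.001]
wrist_force: [0.3, -0.2, 3.7]
opening: 0.199
grasp_force: 58.6
```

Request:
{"api": "jog_arm", "payload": {
  "series": [
    [[0,0,0,0,0,0,5],[0,0,-3,0,0,0,5],[0,0,-7,0,0,0,5],[0,0,-15,0,0,0,5],[0,0,-20,0,0,0,5],[0,0,-20,0,0,0,5],[0,0,-15,0,0,0,5],[0,0,0,0,0,0,5],[0,0,0,0,0,0,5],[0,0,0,0,0,0,5]]
  ]
}}

```text
time_s: 23.85
eef_pos: [0.493, -0.083, 0.0993]
eef_rot: [-0.0, 1.0, 0.013, -0.001]
wrist_force: [0.4, -0.9, -1.0]
opening: 0.2
grasp_force: 58.5
```

```bash
python3 -c "
from h import *
go(.680,-.078,.105,.026)"
```

```text
tcp [ 0.493  -0.083   0.0993] yaw 0.026 shift [ 1.87e+02 -1.00e-01 -6.10e+00] turn [-0.001  0.002 -0.   ]
```

Request:
{"api": "jog_arm", "payload": {
  "series": [
    [[18,0,-1,0,0,0,5],[25,0,-1,0,0,0,5],[27,0,-1,0,0,0,5],[27,0,-1,0,0,0,5],[27,0,-1,0,0,0,5],[27,0,-1,0,0,0,5],[22,0,0,0,0,0,5],[13,0,0,0,0,0,5],[0,0,0,0,0,0,5],[0,0,0,0,0,0,5]]
  ]
}}

```text
time_s: 24.85
eef_pos: [0.6787, -0.0783, 0.1046]
eef_rot: [-0.0, 1.0, 0.013, -0.001]
wrist_force: [0.0, -0.1, -1.0]
opening: 0.195
grasp_force: 58.6
```

Request:
{"api": "jog_arm", "payload": {
  "series": [
    [[0,0,14,0,0,0,5],[0,0,18,0,0,0,5],[0,0,18,0,0,0,5],[0,0,12,0,0,0,5],[0,0,8,0,0,0,5],[0,0,4,0,0,0,5],[0,0,0,0,0,0,5],[0,0,0,0,0,0,5],[0,0,0,0,0,0,5],[0,0,0,0,0,0,5]]
  ]
}}

```text
time_s: 25.85
eef_pos: [0.6803, -0.0786, 0.0331]
eef_rot: [0.0, 1.0, 0.013, 0.001]
wrist_force: [0.0, 0.2, -1.1]
opening: 0.198
grasp_force: 58.6
```

```bash
python3 -c "
from h import *
go(.680,-.078,.025,.026)"
```

```text
tcp [ 0.6803 -0.0786  0.0331] yaw 0.026 shift [-0.3 -0.7  8.1] turn [ 0.    -0.001 -0.   ]
```

Request:
{"api": "jog_arm", "payload": {
  "series": [
    [[0,-0.7,3,0,0,0,5],[0,0,3,0,0,0,5],[0,0,2,0,0,0,5],[0,0,0,0,0,0,5],[0,0,0,0,0,0,5],[0,0,0,0,0,0,20],[0,0,0,0,0,0,26],[0,0,0,0,0,0,34],[0,0,0,0,0,0,40],[0,0,0,0,0,0,40]]
  ]
}}

```text
time_s: 26.85
eef_pos: [0.6797, -0.0778, 0.0241]
eef_rot: [-0.0, 1.0, 0.013, -0.0]
wrist_force: [0.6, 0.4, 0.8]
opening: 0.465
grasp_force: 0.0
```

Request:
{"api": "jog_arm", "payload": {
  "series": [
    [[0,0,-5,0,0,0,40],[0,0,-10,0,0,0,40],[0,0,-20,0,0,0,40],[0,0,-20,0,0,0,40],[0,0,-25,0,0,0,40],[-20,8,-20,0,0,0,60],[-35,15,-10,0,0,0,75],[-40,17,0,0,0,0,85],[-40,17,0,0,0,0,85],[-40,17,0,0,0,0,85]]
  ]
}}

```text
time_s: 27.85
eef_pos: [0.5057, -0.1569, 0.1355]
eef_rot: [0.001, 1.0, 0.013, 0.001]
wrist_force: [-0.4, -1.4, 1.3]
opening: 0.998
grasp_force: 0.0
```

```bash
python3 -c "
from h import *
go(.4462,-.1695,.11,.026)
S=cam('scene')
cv2.imwrite('pics/s6.png',cv2.resize(S['frame'][180:330,200:400],(600,450)))"
```

```text
tcp [ 0.5057 -0.1569  0.1355] yaw 0.026 shift [-59.8  11.   25.4] turn [ 0.001 -0.002  0.   ]
```

View pics/s6.png

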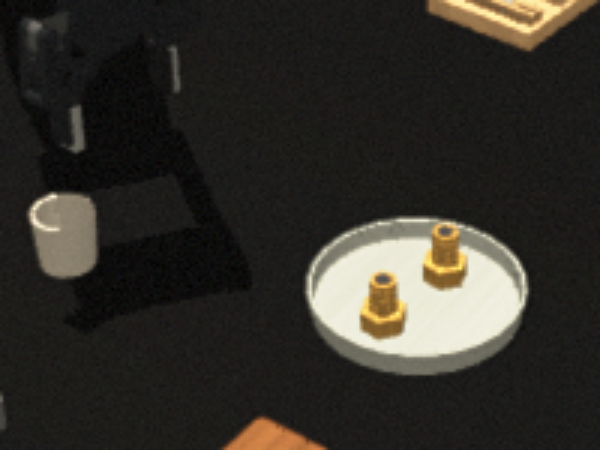

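Both adaptors stand upright in the dish, at crop (445,255) and (383,305). The cap is next.

Request:
{"api": "jog_arm", "payload": {
  "series": [
    [[-12,2,2,0,0,0,85],[-15,3,5,0,0,0,85],[-15,3,5,0,0,0,85],[-12,2,5,0,0,0,85],[-5,1,3,0,0,0,85],[0,0,0,0,0,0,85],[0,0,0,0,0,0,85],[0,0,0,0,0,0,85],[0,0,0,0,0,0,85],[0,0,0,0,0,0,85]]
  ]
}}

```text
time_s: 28.9
eef_pos: [0.4484, -0.1688, 0.1144]
eef_rot: [0.0, 1.0, 0.013, 0.0]
wrist_force: [0.7, -0.4, -0.3]
opening: 0.997
grasp_force: 0.0
```

```bash
python3 -c "
from h import *
go(.4462,-.1697,.011,.026)"
```

```text
tcp [ 0.4484 -0.1688  0.1144] yaw 0.026 shift [ -2.2   0.8 103.4] turn [ 0. -0.  0.]
```

Request:
{"api": "jog_arm", "payload": {
  "series": [
    [[-2,0.8,15,0,0,0,85],[0,0,20,0,0,0,85],[0,0,20,0,0,0,85],[0,0,18,0,0,0,85],[0,0,14,0,0,0,85],[0,0,10,0,0,0,85],[0,0,6,0,0,0,85],[0,0,0,0,0,0,85],[0,0,0,0,0,0,60],[0,0,0,0,0,0,50]]
  ]
}}

```text
time_s: 29.9
eef_pos: [0.4467, -0.1701, 0.012]
eef_rot: [0.0, 1.0, 0.013, 0.001]
wrist_force: [0.3, -0.4, 0.1]
opening: 0.687
grasp_force: 0.0
```

Request:
{"api": "jog_arm", "payload": {
  "series": [
    [[0,0,0,0,0,0,40],[0,0,0,0,0,0,35],[0,0,0,0,0,0,35],[0,0,0,0,0,0,35],[0,0,-3,0,0,0,35],[0,0,-7,0,0,0,35],[0,0,-15,0,0,0,35],[0,0,-20,0,0,0,35],[0,0,-20,0,0,0,35],[0,0,-15,0,0,0,35]]
  ]
}}

```text
time_s: 30.9
eef_pos: [0.4465, -0.17, 0.0931]
eef_rot: [0.0, 1.0, 0.013, 0.001]
wrist_force: [-0.3, -0.4, -0.2]
opening: 0.536
grasp_force: 61.3
```

```bash
python3 -c "
from h import *
go(.474,-.351,.10,.026)
w=cam('wrist');S=cam('scene')
cv2.imwrite('pics/w7.png',np.hstack([cv2.resize(S['frame'][180:330,100:300],(400,300)),cv2.resize(w['frame'],(400,300))]))"
```

```text
tcp [ 0.4465 -0.17    0.0931] yaw 0.026 shift [ 22.8 181.7  -6.7] turn [ 0.001 -0.001 -0.   ]
```

View pics/w7.png

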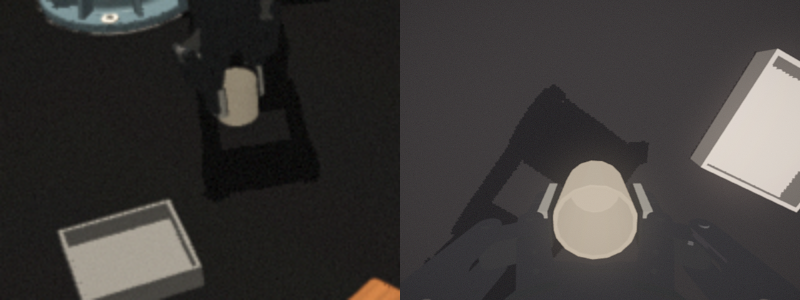

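Cap is held upright, open end up. Moving it to the caddy and turning to match.

Request:
{"api": "jog_arm", "payload": {
  "series": [
    [[3,22,-1,0,0,0,35],[4,28,-1,0,0,0,35],[4,33,-2,0,0,0,35],[4,35,-2,0,0,0,35],[4,35,0,0,0,0,35],[4,29,0,0,0,0,35],[0,0,0,0,0,0.11,35],[0,0,0,0,0,0.11,35],[0,0,0,0,0,0.11,35],[0,0,0,0,0,0.11,35]]
  ]
}}

```text
time_s: 32.0
eef_pos: [0.4732, -0.3507, 0.0961]
eef_rot: [-0.0, 0.978, -0.208, -0.001]
wrist_force: [-0.1, -0.3, -0.5]
opening: 0.543
grasp_force: 61.4
```

```bash
python3 -c "
from h import *
go(.474,-.351,.0165,-.415)"
```

```text
tcp [ 0.4732 -0.3507  0.0961] yaw -0.419 shift [ 1.  -0.  79.6] turn [-0.001  0.001 -0.004]
```

Request:
{"api": "jog_arm", "payload": {
  "series": [
    [[1,0,14,0,0,0,35],[0,0,18,0,0,0,35],[0,0,18,0,0,0,35],[0,0,13,0,0,0,35],[0,0,9,0,0,0,35],[0,0,4,0,0,0,35],[0,0,0,0,0,0,35],[0,0,0,0,0,0,35],[0,0,0,0,0,0,35],[0,0,0,0,0,0,35]]
  ]
}}

```text
time_s: 33.0
eef_pos: [0.4751, -0.3519, 0.0221]
eef_rot: [0.0, 0.979, -0.206, 0.001]
wrist_force: [-0.0, -0.5, -0.5]
opening: 0.537
grasp_force: 61.4
```

Request:
{"api": "jog_arm", "payload": {
  "series": [
    [[0,0,3,0,0,0,35],[0,0,2,0,0,0,35],[0,0,1,0,0,0,35],[0,0,0,0,0,0,35],[0,0,0,0,0,0,35],[0,0,0,0,0,0,48],[0,0,0,0,0,0,52],[0,0,0,0,0,0,57],[0,0,0,0,0,0,60],[0,0,0,0,0,0,60]]
  ]
}}

```text
time_s: 34.0
eef_pos: [0.4745, -0.3513, 0.015]
eef_rot: [-0.0, 0.979, -0.206, -0.0]
wrist_force: [-0.2, -0.5, -0.1]
opening: 0.703
grasp_force: 0.0
```

Request:
{"api": "jog_arm", "payload": {
  "series": [
    [[0,0,0,0,0,0,60],[0,0,-5,0,0,0,60],[0,0,-10,0,0,0,60],[0,0,-20,0,0,0,60],[0,0,-25,0,0,0,60],[0,0,-25,0,0,0,60],[0,0,-30,0,0,0,60],[-20,0,-30,0,0,0,60],[-20,0,-20,0,0,0,60],[0,0,0,0,0,0,60]]
  ]
}}

```text
time_s: 35.0
eef_pos: [0.4382, -0.3362, 0.1846]
eef_rot: [0.002, 0.979, -0.206, 0.002]
wrist_force: [0.8, -1.3, -0.8]
opening: 0.697
grasp_force: 0.0
```

```bash
python3 -c "
from h import *
S=cam('scene');w=cam('wrist')
print(ctrl.get_obs()['eef_pos'])
cv2.imwrite('pics/s8.png',np.hstack([cv2.resize(S['frame'][150:390,115:475],(450,300)),cv2.resize(w['frame'],(350,300))]))"
```

```text
[ 0.43838756 -0.33571754  0.18137895]
```

View pics/s8.png

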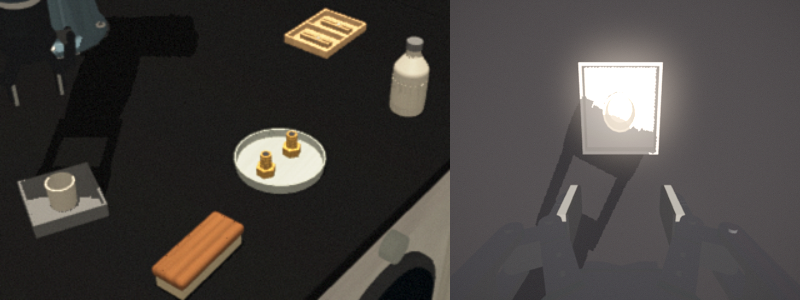

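The cap stands upright in the caddy at (62,192). The adaptors are in the dish, the pegs in the tray, and the bottle and brush haven't moved. The gripper is clear, so I'm handing in.

```bash
python3 -c "
from h import *
print(ctrl.hand_in())"
```

```text
the job is handed in; nothing more can be done
None
```

The job is handed in after about 35 s of robot time: both pegs lie flat one per bay, both adaptors stand nut down in the dish, the cap stands open end up in the caddy, and the bottle and brush were left alone.

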